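# Test the glue syringes and reject the stuck one

## Task

Before the glue-up, test the three empty glue syringes in the rack: press each plunger down gently, never with more than 20 N. Two run free and must be pushed fully home and left standing in the rack; one is stuck and stiffens partway, so stop pressing it as soon as its resistance clearly rises, lift that syringe out by its barrel with the plunger left where it stopped, and set it down, without dropping it, in the red reject bin. Leave everything else on the bench alone.

Things in the scene. Friction and masses are not known exactly. Their poses are not given: they have to be found in the camera images.
- syringe_a: Empty glue syringe upright in the rack's left (+y) well. Opaque white round barrel, 34 mm across, 110 mm tall, orange band on its top 14 mm, flat foot; 0.15 kg with its plunger. All three look alike. Origin: centre of the foot's underside; z up, barrel's top face at z = 110 mm. Grip the barrel on its orange band, fingers closing on the 34 mm, to carry it.
- barrel_top_a (a point): Centre of the barrel's top face on syringe_a, 110 mm above the foot. A sound plunger slides at a steady 4 to 5 N, stays where it is left, and near the end of its stroke (35 mm down) meets a soft cushion, +1.5 N per mm. It counts as home once 34 mm down, i.e. disc underside at most 6 mm above this face.
- plunger_a: Plunger of syringe_a: black thumb disc 30 mm across, 8 mm thick, on a 10 mm rod. Origin: centre of the disc's top face, 158 mm above the foot when fully up; starts 0 to 5 mm down; hard stop 40 mm down, disc on barrel. A stuck one slides as easily as a sound one at first, but from about 19 mm down its resistance rises about 1.5 N per mm. Max 20 N on the disc.
- syringe_b: Empty glue syringe upright in the rack's middle well. Opaque white round barrel, 34 mm across, 110 mm tall, orange band on its top 14 mm, flat foot; 0.15 kg with its plunger. All three look alike. Origin: centre of the foot's underside; z up, barrel's top face at z = 110 mm. Grip the barrel on its orange band, fingers closing on the 34 mm, to carry it.
- barrel_top_b (a point): Centre of the barrel's top face on syringe_b, 110 mm above the foot. A sound plunger slides at a steady 4 to 5 N, stays where it is left, and near the end of its stroke (35 mm down) meets a soft cushion, +1.5 N per mm. It counts as home once 34 mm down, i.e. disc underside at most 6 mm above this face.
- plunger_b: Plunger of syringe_b: black thumb disc 30 mm across, 8 mm thick, on a 10 mm rod. Origin: centre of the disc's top face, 158 mm above the foot when fully up; starts 0 to 5 mm down; hard stop 40 mm down, disc on barrel. A stuck one slides as easily as a sound one at first, but from about 19 mm down its resistance rises about 1.5 N per mm. Max 20 N on the disc.
- syringe_c: Empty glue syringe upright in the rack's right (-y) well. Opaque white round barrel, 34 mm across, 110 mm tall, orange band on its top 14 mm, flat foot; 0.15 kg with its plunger. All three look alike. Origin: centre of the foot's underside; z up, barrel's top face at z = 110 mm. Grip the barrel on its orange band, fingers closing on the 34 mm, to carry it.
- barrel_top_c (a point): Centre of the barrel's top face on syringe_c, 110 mm above the foot. A sound plunger slides at a steady 4 to 5 N, stays where it is left, and near the end of its stroke (35 mm down) meets a soft cushion, +1.5 N per mm. It counts as home once 34 mm down, i.e. disc underside at most 6 mm above this face.
- plunger_c: Plunger of syringe_c: black thumb disc 30 mm across, 8 mm thick, on a 10 mm rod. Origin: centre of the disc's top face, 158 mm above the foot when fully up; starts 0 to 5 mm down; hard stop 40 mm down, disc on barrel. A stuck one slides as easily as a sound one at first, but from about 19 mm down its resistance rises about 1.5 N per mm. Max 20 N on the disc.
- rack: Fixed wooden rack, 66 x 270 mm, 50 mm high, holding the three syringes in a row 100 mm apart in 42 mm square wells. Origin: centre of its underside; y runs along the row from well c to well a. The syringes stand on the rack's floor, 12 mm above the table, so a well is 38 mm deep.
- well_a (a point): Centre of the floor of the rack's well a, at y = 100 mm, z = 12 mm in the rack's frame.
- well_b (a point): Centre of the floor of the rack's well b, at y = 0 mm, z = 12 mm in the rack's frame.
- well_c (a point): Centre of the floor of the rack's well c, at y = -100 mm, z = 12 mm in the rack's frame.
- reject_bin: Fixed open red plastic bin, 130 x 130 mm outside, 60 mm high, walls and floor 5 mm thick. Origin: centre of its underside.
- tape_roll: Roll of blue tape, 84 mm across, 30 mm high, lying flat; a loose bystander, leave it alone. Origin: centre of its underside.
- tape_measure: Steel and yellow tape measure, 62 x 36 x 58 mm; a loose bystander, leave it alone. Origin: centre of its underside.
- glue_bottle: Yellow glue bottle, 56 mm in diameter, 150 mm tall, orange cap; a loose bystander, leave it alone. Origin: centre of its underside.
- sanding_block: Black and cork sanding block, 120 x 65 x 42 mm; a loose bystander, leave it alone. Origin: centre of its underside.
- offcut: Dark wood offcut, 150 x 45 x 20 mm; a loose bystander, leave it alone. Origin: centre of its underside.
- chisel: Green-handled hand tool lying flat along its x; a loose bystander, leave it alone. Origin: centre of its underside.
- clamp: Orange and black bar clamp lying flat, 210 x 105 x 30 mm; a loose bystander, leave it alone. Origin: centre of its underside.
Mind the look-alikes: they are no part of the job. What is shaped like the syringe_c but purple or yellow is not meant.

How it is judged:
By the outcome, as a careful person would: the job done as asked, in the order asked, and still so for the second after the job is handed in, with the robot touching nothing.
It also fails if it takes over 67 s, if anything falls off the work surface, if the arm or the gripper's body presses on something with over 40 N, if the wrist force passes 120 N, or if a joint passes its speed limit or range.

## Robot

A 6-joint arm with a two-finger parallel gripper is mounted at the origin on the work surface. World frame = base frame: x ahead of the robot, y to its left, z up, the work surface at z = 0. Lengths are in mm, angles in rad, forces in N, time in s.
With the tool pointing down it reaches from about 400 to 925 mm from the base axis. Payload 12.5 kg.
Tool frame: the origin (TCP) lies between the finger pads; the fingertips stand 19 mm ahead of it and the grasp point (between the pads) is the TCP; z points along the fingers, x is the direction in which the jaws open and shut, and the axes are right-handed (so a half turn about z gives the same grasp; the last joint's range is limited). The gripper opens to 95 mm and grips with 3 to 60 N. Pads are 20 mm wide; open, the fingers measure 119 mm over their backs; the gripper's body (75 mm by 180 mm) begins 59 mm behind the grasp point.
Start: joints at [-1.399, 0.491, 1.559, -0, 1.092, -0.106], TCP at [171.423, -601.048, 233.661] pointing down, gripper open.
Joint ranges: [-3.1, 3.1], [-0.84, 2.19], [0.05, 2.79], [-1.13, 4.28], [0.06, 2.93], [-2.69, 2.69]. Speed limits (rad/s): [2.22, 2.22, 2.79, 3.14, 3.14, 3.14].

## Interface

Orientations are given as a 3x3 rotation matrix whose columns are the frame's x, y, z axes.
In Python, from workcell import robot gives the robot as it stands.
- The arm moves only by the tool carry_out, never from a script. Its argument "increments" is one flat list of numbers, 7 for each row, row after row: the shift along the tool's x, y, z each as a share of 20 cm, from -1 to 1, then the turn, a rotation vector about the tool's x, y, z each as a share of 0.5 rad, from -1 to 1, then the opening in per cent of the stroke, from 0 (shut) to 100 (fully open). A call has 1 to 20 rows; each row is the pose to reach, as a shift and turn from the pose commanded when the call began, along the tool's axes at that moment; what a row does not reach only later rows make up. A row lasts 1/12 s, in which the tool goes at most 41.7 mm and 7.16 degrees, less where a joint would pass 70% of its speed; a pose out of reach is approached as far as the arm can. A call with a number of a shift or a turn outside -1 to 1 is refused whole. A call with a gripper value outside its range is refused whole. The fingers move at their own pace and stop on an object; "squeeze" is the grip in N (left out, the last holds). Time passes only in rows, so rows that repeat a pose let the fingers close. It gives the time, the measured TCP pose, the force and the opening at its end, in the units of the state.
- robot.get_state(): the state, without advancing time (a new reading comes with each control period).
- robot.capture(name): name is "scene" or "side" or "wrist"; returns the picture (400x640x3 uint8, blue, green, red); there is no depth.
- robot.camera_info(name): a dict with "K" (3x3 intrinsics, pixels), "R" (3x3) and "t" (3): a world point X has camera coordinates R X + t. Camera axes: x right, y down, z forward; pixel columns grow to the right and rows downward; lengths in mm; the calibration is good to about 2 mm. A picture is of the moment at which its call begins: read the wrist's pose just before it. camera_info takes no time and is no camera call; for the wrist camera it gives the pose at the moment of the call.
- robot.close_job(): hands the job in, once; it reports no verdict.
The state is a dict: "clock": time; "joint_positions": joint angles; "joint_velocities": joint speeds; "effort": joint torques, N m; "position": TCP position; "ee_rot": TCP orientation; "ft_force": force on the tool from outside, world axes, zero at the start; "moment": the same for the moment, N m; "grip_width": opening from 0.0 (shut) to 1.0 (fully open).
Only numpy, scipy, OpenCV 4.12 (cv2) and the standard library are available. Lean on these libraries where they do the work, as an engineer would, in place of code of your own. Each camera call takes 0.05 s, during which the arm holds its last target.

## Working session

There is one attempt and no reset: what is moved stays moved. The work goes in short steps, Python scripts to look and compute and a tool call to move; the robot and the scene stay as the last step left them, time stands still between calls to the robot, and variables do not carry over. Pictures are saved under pics/ and viewed, and the job is handed in when it is done.

Besides the shell and the picture viewer there is one more tool, called after "Call:" as name(argument=value, ...) on one line, values as JSON. carry_out: Moves the arm, as the interface text tells. Its arguments: {"type":"object","properties":{"increments":{"type":"array","items":{"type":"number"}},"squeeze":{"type":"number"}},"required":["increments"]}

```bash
mkdir -p pics; ls; python3 - <<'E'
from workcell import robot
import cv2
for n in ("scene","side"):
    im=robot.capture(n); cv2.imwrite(f"pics/{n}0.png",im)
    i=robot.camera_info(n); print(n,i)
print(robot.get_state())
E
```

```text
pics
scene {'K': array([[461.74696226,   0.        , 326.96150984],
       [  0.        , 461.74696226, 197.66009779],
       [  0.        ,   0.        ,   1.        ]]), 'R': array([[-0.33648555,  0.94165273,  0.00822247],
       [ 0.60597821,  0.22320434, -0.76352488],
       [-0.72081058, -0.25193245, -0.64572607]]), 't': array([ 104.05990775, -266.89311614, 1838.71153821])}
side {'K': array([[480.74430535,   0.        , 313.61141395],
       [  0.        , 480.74430535, 198.55828926],
       [  0.        ,   0.        ,   1.        ]]), 'R': array([[-0.94356798, -0.33056465, -0.02016114],
       [-0.14261713,  0.46052249, -0.87611608],
       [ 0.29889766, -0.82379976, -0.48167846]]), 't': array([ 546.12245353,  160.94039241, 1116.97286989])}
{'clock': 0.1, 'joint_positions': array([-1.39859256e+00,  4.91467034e-01,  1.55937632e+00, -1.94411577e-05,
        1.09169129e+00, -1.05564366e-01]), 'joint_velocities': array([ 0.00164906, -0.0009472 , -0.00039819,  0.00094974, -0.00023806,
       -0.00035888]), 'effort': array([ 4.27622654e-03, -6.13619184e+01, -2.58607024e+01,  6.94224704e-02,
        4.70058003e-02, -6.90639763e-05]), 'position': array([ 171.38764113, -600.84466985,  233.14440598]), 'ee_rot': array([[ 2.74218560e-01, -9.61667380e-01, -1.78410950e-04],
       [-9.61666938e-01, -2.74218606e-01,  9.25102361e-04],
       [-9.38564366e-04, -8.21083254e-05, -9.99999556e-01]]), 'ft_force': array([-0.18155448, -0.39371862, -1.05946924]), 'moment': array([-0.01252173, -0.05183242, -0.03384433]), 'grip_width': 1.0017935394757858}
```

View pics/scene0.png

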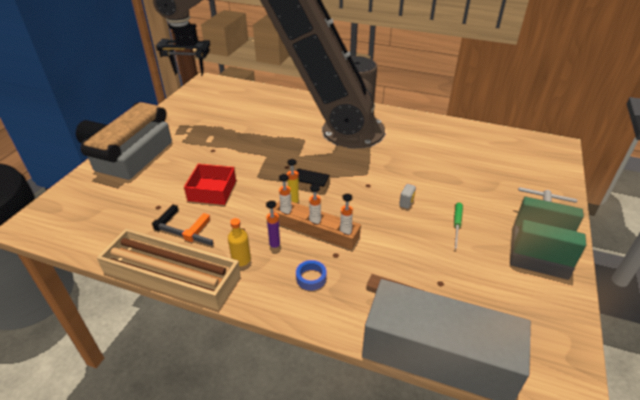

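View pics/side0.png

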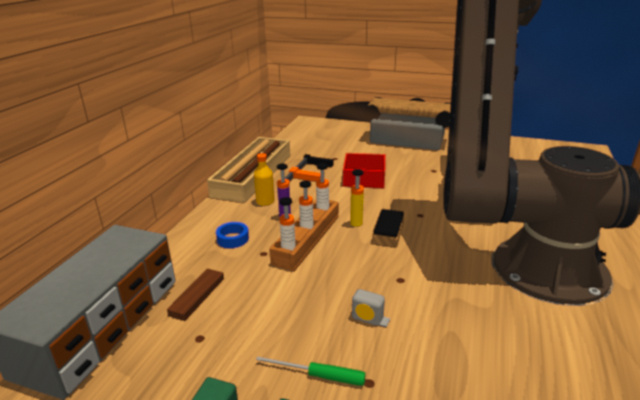

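```bash
python3 - <<'E'
import cv2
a=cv2.imread("pics/scene0.png")[145:285,170:380]; b=cv2.imread("pics/side0.png")[135:285,220:430]
cv2.imwrite("pics/sc.png",cv2.resize(a[:, :200],None,fx=4,fy=4,interpolation=cv2.INTER_CUBIC))
cv2.imwrite("pics/sd.png",cv2.resize(b[:, :200],None,fx=4,fy=4,interpolation=cv2.INTER_CUBIC))
E
```

```text
(no output)
```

View pics/sc.png

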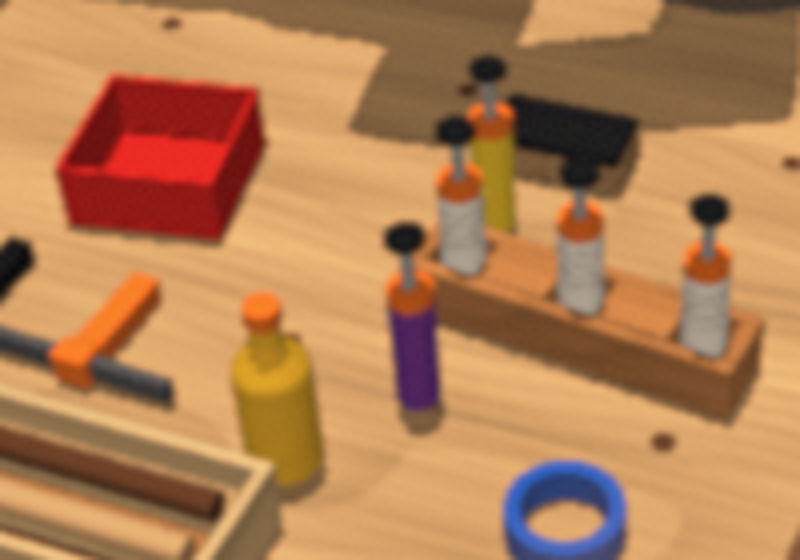

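View pics/sd.png

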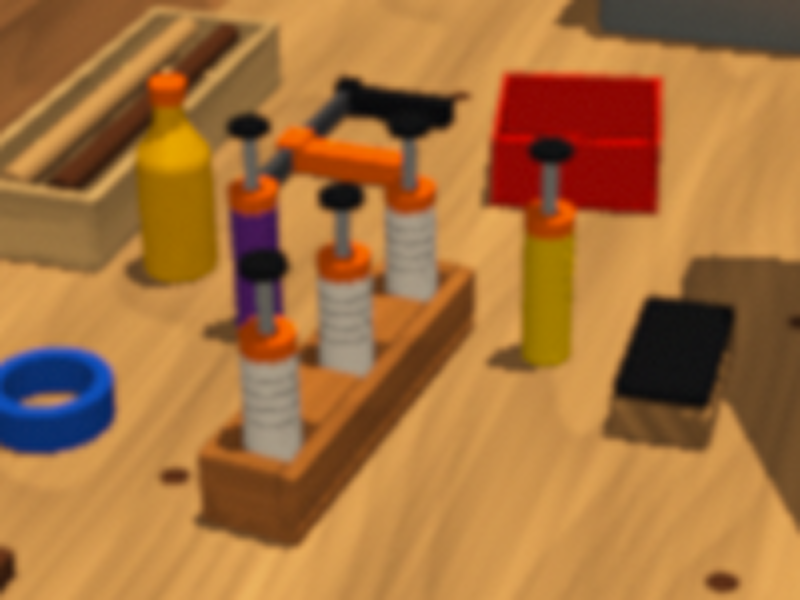

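```bash
cat > h.py <<'E'
import numpy as np, cv2
from workcell import robot
def P(n):
    i=robot.camera_info(n); return i["K"]@np.c_[i["R"],i["t"]]
def tri(u,v,Pa,Pb):
    X=cv2.triangulatePoints(Pa,Pb,np.array(u,float).reshape(2,1),np.array(v,float).reshape(2,1)); return (X[:3]/X[3]).ravel()
def onz(u,Pm,z):
    A=np.c_[Pm[:,0],Pm[:,1],-np.array([u[0],u[1],1.])]; return np.linalg.solve(A,-(Pm[:,2]*z+Pm[:,3]))[:2]
E
python3 - <<'E'
from h import *
A,B=P("scene"),P("side")
s=lambda p:(170+(p[0]+.5)/4-.5,145+(p[1]+.5)/4-.5); d=lambda p:(220+(p[0]+.5)/4-.5,135+(p[1]+.5)/4-.5)
for n,p,q in [("disc a",(709,209),(263,264)),("disc b",(580,173),(341,197)),("disc c",(455,131),(409,124)),("yel",(488,69),(551,151)),("pur",(404,238),(248,126)),
 ]:
    print(n,tri(s(p),d(q),A,B).round(1), onz(s(p),A,162).round(1),onz(d(q),B,162).round(1))
for n,L,f,M,z in [("bin sc",[(112,78),(260,90),(217,182),(62,172)],s,A,60),("bin sd",[(503,75),(662,78),(657,140),(495,133)],d,B,60),("rack sd top",[(203,450),(297,468),(474,272)],d,B,50),("rack sc top",[(733,370),(762,322)],s,A,50)]:
    print(n,[onz(f(p),M,z).round(0) for p in L])
i=robot.camera_info("wrist");print(i)
E
```

```text
disc a [587.8 156.3 165.1] [583.9 155.1] [590.1 151.6]
disc b [577.3  57.6 161. ] [577.8  57.6] [576.6  60.2]
disc c [567.8 -42.8 165.6] [563.9 -44.6] [570.3 -50.8]
yel [476.  -56.1 154. ] [485.  -52.2] [471.9 -38.4]
pur [676.7 -33.2 154.3] [684.1 -29.2] [669.8 -17.5]
bin sc [array([ 478., -403.]), array([ 450., -279.]), array([ 570., -252.]), array([ 601., -373.])]
bin sd [array([ 597., -371.]), array([ 472., -402.]), array([ 452., -286.]), array([ 573., -262.])]
rack sd top [array([620., 185.]), array([561., 185.]), array([530., -66.])]
rack sc top [array([619., 189.]), array([565., 194.])]
{'K': array([[312.92685854,   0.        , 321.77388005],
       [  0.        , 312.92685854, 199.58428235],
       [  0.        ,   0.        ,   1.        ]]), 'R': array([[ 2.74219135e-01, -9.61667232e-01,  4.02358667e-05],
       [-9.35121531e-01, -2.66639873e-01,  2.33347167e-01],
       [-2.24391595e-01, -6.40258837e-02, -9.72393489e-01]]), 't': array([-624.63945972,  -25.12496219,  388.23127774])}
```

```bash
cat >> h.py <<'E'
import json
from scipy.spatial.transform import Rotation as Ro
# commanded pose: pos, psi = angle of tool x in world; tool z straight down
def ld(): return json.load(open("cmd.json"))
def axes(psi):
    c,s=np.cos(psi),np.sin(psi); return np.array([[c,s,0],[s,-c,0],[0,0,-1]])
def plan(t,psi=None):
    c=ld(); d=axes(c["psi"]).T@(np.array(t)-c["p"])
    r=0 if psi is None else -(psi-c["psi"])
    print("shares",(d/200).round(4),"turn z",round(r/.5,4),"dist",np.linalg.norm(d).round(0))
def app(x,y,z,r=0):
    c=ld(); p=np.array(c["p"])+axes(c["psi"])@np.array([x,y,z])*200
    json.dump({"p":list(p),"psi":c["psi"]-r*.5},open("cmd.json","w")); 
def st():
    s=robot.get_state(); c=ld(); print("t",s["clock"],"pos",s["position"].round(1),"F",s["ft_force"].round(2),"cmd",np.round(c["p"],1),"psi",round(c["psi"],3),"meas",round(np.arctan2(s["ee_rot"][1,0],s["ee_rot"][0,0]),3),"w",round(s["grip_width"],2))
E
python3 - <<'E'
from h import *
R0=robot.get_state()["ee_rot"]
json.dump({"p":[171.423,-601.048,233.661],"psi":float(np.arctan2(R0[1,0],R0[0,0]))},open("cmd.json","w"))
st()
plan([330,-420,320]);plan([330,-420,320],-1.67)
i=robot.camera_info("wrist");print(-i["R"].T@i["t"])
E
```

```text
t 0.1 pos [ 171.4 -600.8  233.1] F [-0.18 -0.39 -1.06] cmd [ 171.4 -601.   233.7] psi -1.293 meas -1.293 w 1.0
shares [-0.6531 -1.0107 -0.4317] turn z 0.0 dist 256.0
shares [-0.6531 -1.0107 -0.4317] turn z 0.754 dist 256.0
[ 234.90903516 -582.53776604  383.4015385 ]
```

Call:
carry_out(increments=[-0.65,-1,-0.43,0,0,0.75,0,-0.65,-1,-0.43,0,0,0.75,0,-0.65,-1,-0.43,0,0,0.75,0,-0.65,-1,-0.43,0,0,0.75,0,-0.65,-1,-0.43,0,0,0.75,0,-0.65,-1,-0.43,0,0,0.75,0,-0.65,-1,-0.43,0,0,0.75,0,-0.65,-1,-0.43,0,0,0.75,0])

```text
clock: 0.77
position: [329.3, -419.9, 320.5]
ee_rot: [[-0.094, -0.996, 0.001], [-0.996, 0.094, -0.001], [0.001, -0.001, -1.0]]
ft_force: [0.8, -0.2, 0.6]
grip_width: 0.494
```

```bash
python3 - <<'E'
from h import *
app(-.65,-1,-.43,.75);st()
plan([450,-240,320]);plan([530,-60,320]);plan([577,57,320])
E
```

```text
t 0.7667 pos [ 329.3 -419.9  320.5] F [ 0.77 -0.19  0.6 ] cmd [ 328.1 -421.2  319.7] psi -1.668 meas -1.665 w 0.49
shares [-0.9608 -0.5186 -0.0017] turn z 0.0 dist 218.0
shares [-1.8954e+00 -8.2940e-01 -1.7000e-03] turn z 0.0 dist 414.0
shares [-2.5004e+00 -1.0065e+00 -1.7000e-03] turn z 0.0 dist 539.0
```

Call:
carry_out(increments=[-0.95,-0.52,0,0,0,0,0,-0.95,-0.52,0,0,0,0,0,-0.95,-0.52,0,0,0,0,0,-0.95,-0.52,0,0,0,0,0,-0.95,-0.52,0,0,0,0,0,-0.95,-0.52,0,0,0,0,0])

```text
clock: 1.27
position: [451.6, -239.4, 318.8]
ee_rot: [[-0.095, -0.995, -0.001], [-0.995, 0.095, 0.001], [-0.001, 0.001, -1.0]]
ft_force: [0.5, -0.6, -0.2]
grip_width: 0.074
```

Call:
carry_out(increments=[-0.9,-0.3,0,0,0,0,0,-0.9,-0.3,0,0,0,0,0,-0.9,-0.3,0,0,0,0,0,-0.9,-0.3,0,0,0,0,0,-0.9,-0.3,0,0,0,0,0,-0.9,-0.3,0,0,0,0,0])

```text
clock: 1.77
position: [528.4, -66.8, 318.5]
ee_rot: [[-0.095, -0.996, -0.001], [-0.996, 0.095, 0.001], [-0.001, 0.001, -1.0]]
ft_force: [1.0, -0.7, -0.1]
grip_width: 0.005
```

Call:
carry_out(increments=[-0.65,-0.05,0,0,0,0,0,-0.65,-0.05,0,0,0,0,0,-0.65,-0.05,0,0,0,0,0,-0.65,-0.05,0,0,0,0,0,-0.65,-0.05,0,0,0,0,0,-0.65,-0.05,0,0,0,0,0])

```text
clock: 2.27
position: [549.9, 58.1, 318.9]
ee_rot: [[-0.097, -0.995, -0.001], [-0.995, 0.097, -0.001], [0.001, 0.001, -1.0]]
ft_force: [0.5, 0.2, -0.5]
grip_width: 0.001
```

```bash
python3 - <<'E'
from h import *
app(-.95,-.52,0);app(-.9,-.3,0);app(-.65,-.05,0);st()
i=robot.camera_info("wrist"); im=robot.capture("wrist"); cv2.imwrite("pics/w1.png",im)
np.savez("w1.npz",**{k:i[k] for k in "KRt"}); st()
E
```

```text
t 2.2667 pos [549.9  58.1 318.9] F [ 0.53  0.2  -0.52] cmd [549.8  59.6 319.7] psi -1.668 meas -1.668 w 0.0
t 2.3167 pos [549.8  57.8 319.1] F [-0.11 -0.11  0.25] cmd [549.8  59.6 319.7] psi -1.668 meas -1.669 w 0.0
```

View pics/w1.png

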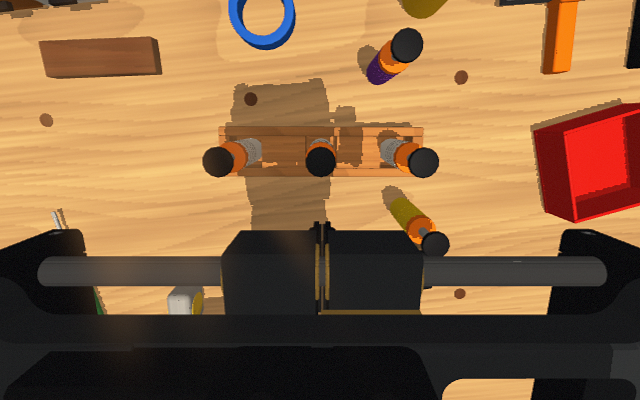

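```bash
python3 - <<'E'
import cv2
a=cv2.imread("pics/w1.png")
cv2.imwrite("pics/w1z.png",cv2.resize(a[100:260,190:450],None,fx=3,fy=3,interpolation=cv2.INTER_CUBIC))
E
```

```text
(no output)
```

View pics/w1z.png

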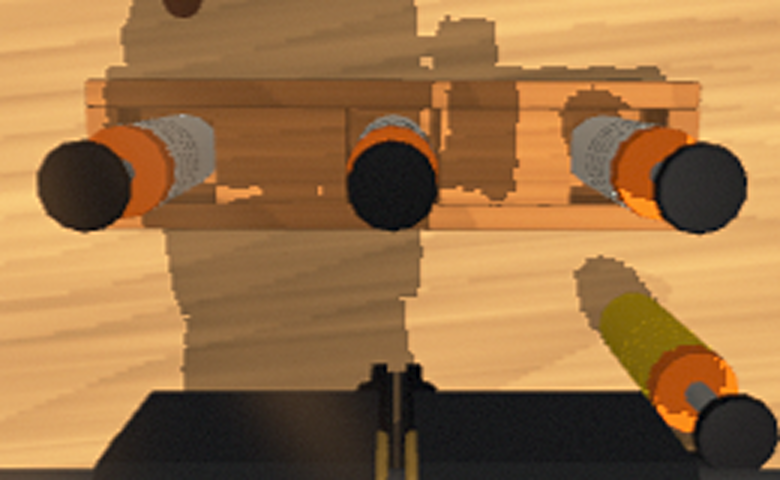

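```bash
python3 - <<'E'
from h import *
w=np.load("w1.npz"); W=w["K"]@np.c_[w["R"],w["t"]]
A=P("scene");B=P("side")
f=lambda p:(190+(p[0]+.5)/3-.5,100+(p[1]+.5)/3-.5)
Q={}
for n,p in [("a",(86,185)),("b",(393,185)),("c",(700,187))]:
    for z in (165,168,170): print(n,z,onz(f(p),W,z).round(1))
for n,p in [("rack corners",[(86,80),(700,83),(87,230),(700,230)])]:
    print([onz(f(q),W,50).round(1) for q in p])
print("bin",[onz(q,W,60).round(1) for q in [(532,127),(547,222)]])
E
```

```text
a 165 [590.6 155.3]
a 168 [590.8 154.3]
a 170 [591.  153.6]
b 165 [580.9  56.5]
b 168 [581.3  56.5]
b 170 [581.5  56.4]
c 165 [570.6 -42.4]
c 168 [571.  -41.5]
c 170 [571.3 -40.9]
[array([626.1, 186.2]), array([598.9, -79.3]), array([561. , 197.3]), array([534. , -77.9])]
bin [array([ 586.2, -214.6]), array([ 456. , -242.6])]
```

```bash
python3 - <<'E'
from h import *
st();plan([581.2,57.0,197])
E
```

```text
t 2.3167 pos [549.8  57.8 319.1] F [-0.11 -0.11  0.25] cmd [549.8  59.6 319.7] psi -1.668 meas -1.669 w 0.0
shares [-0.0025 -0.1574  0.6133] turn z 0.0 dist 127.0
```

Call:
carry_out(increments=[-0.0025,-0.1575,0.2,0,0,0,0,-0.0025,-0.1575,0.4,0,0,0,0,-0.0025,-0.1575,0.5,0,0,0,0,-0.0025,-0.1575,0.58,0,0,0,0,-0.0025,-0.1575,0.6125,0,0,0,0,-0.0025,-0.1575,0.6125,0,0,0,0,-0.0025,-0.1575,0.6125,0,0,0,0,-0.0025,-0.1575,0.6125,0,0,0,0])

```text
clock: 2.98
position: [581.8, 56.3, 198.6]
ee_rot: [[-0.098, -0.995, 0.002], [-0.995, 0.098, -0.0], [-0.0, -0.002, -1.0]]
ft_force: [0.2, 0.1, 0.3]
grip_width: 0.005
```

```bash
python3 - <<'E'
from h import *
app(-.0025,-.1575,.6125);st()
print(onz((0,0),P("side"),0)*0)
im=robot.capture("side");cv2.imwrite("pics/s2.png",cv2.resize(im[120:280,230:400],None,fx=3,fy=3,interpolation=cv2.INTER_CUBIC))
im=robot.capture("wrist");cv2.imwrite("pics/w2.png",im);st()
E
```

```text
t 2.9833 pos [581.8  56.3 198.6] F [0.15 0.1  0.27] cmd [581.2  57.  197.2] psi -1.668 meas -1.669 w 0.01
[ 0. -0.]
t 3.0833 pos [581.6  56.8 198.5] F [ 0.97  0.35 -0.02] cmd [581.2  57.  197.2] psi -1.668 meas -1.668 w 0.0
```

View pics/s2.png

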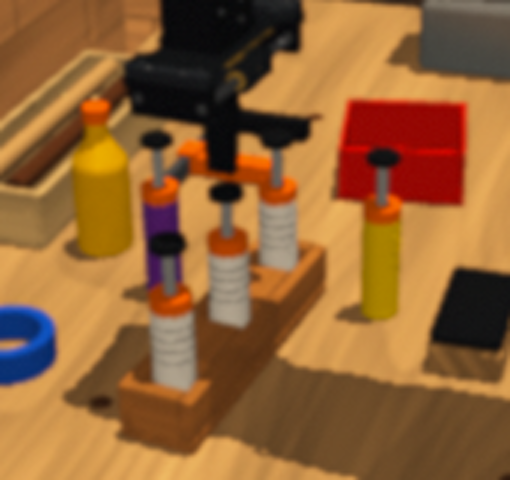

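View pics/w2.png

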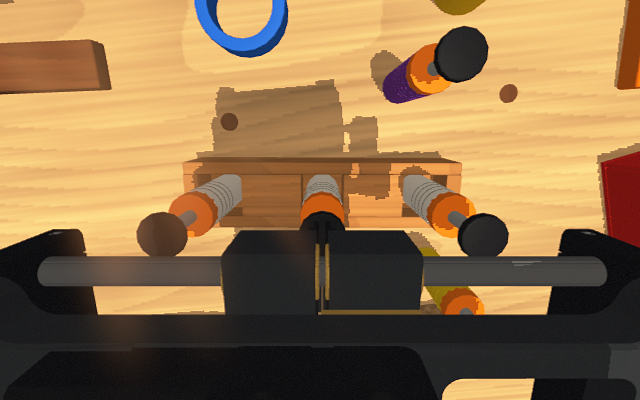

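Call:
carry_out(increments=[0,0,0.02,0,0,0,0,0,0,0.04,0,0,0,0,0,0,0.05,0,0,0,0,0,0,0.06,0,0,0,0,0,0,0.07,0,0,0,0,0,0,0.08,0,0,0,0], squeeze=20)

```text
clock: 3.58
position: [581.4, 57.1, 181.2]
ee_rot: [[-0.097, -0.995, 0.001], [-0.995, 0.097, -0.0], [0.0, -0.001, -1.0]]
ft_force: [-0.5, 0.1, 4.5]
grip_width: 0.005
```

Call:
carry_out(increments=[0,0,0.01,0,0,0,0,0,0,0.02,0,0,0,0])

```text
clock: 3.75
position: [581.3, 57.0, 177.2]
ee_rot: [[-0.097, -0.995, 0.0], [-0.995, 0.097, -0.0], [0.0, -0.0, -1.0]]
ft_force: [-1.0, 0.6, 3.1]
grip_width: 0.003
```

Call:
carry_out(increments=[0,0,0.01,0,0,0,0,0,0,0.02,0,0,0,0])

```text
clock: 3.92
position: [581.3, 57.0, 173.0]
ee_rot: [[-0.097, -0.995, 0.0], [-0.995, 0.097, -0.0], [0.0, -0.0, -1.0]]
ft_force: [-1.0, 0.8, 4.0]
grip_width: 0.009
```

Call:
carry_out(increments=[0,0,0.01,0,0,0,0,0,0,0.015,0,0,0,0])

```text
clock: 4.08
position: [581.2, 57.0, 169.8]
ee_rot: [[-0.097, -0.995, -0.0], [-0.995, 0.097, -0.0], [0.0, 0.0, -1.0]]
ft_force: [-0.1, 0.6, 4.2]
grip_width: 0.004
```

Call:
carry_out(increments=[0,0,0.01,0,0,0,0])

```text
clock: 4.17
position: [581.3, 57.0, 168.1]
ee_rot: [[-0.097, -0.995, 0.0], [-0.995, 0.097, -0.0], [0.0, -0.0, -1.0]]
ft_force: [-0.1, 0.8, 3.5]
grip_width: 0.008
```

Call:
carry_out(increments=[0,0,0.01,0,0,0,0])

```text
clock: 4.25
position: [581.2, 57.0, 166.0]
ee_rot: [[-0.097, -0.995, 0.0], [-0.995, 0.097, -0.0], [0.0, -0.0, -1.0]]
ft_force: [-0.0, -0.1, 4.1]
grip_width: 0.005
```

Depth is about 23 mm with no rise yet, so I'll continue in small steps.

Call:
carry_out(increments=[0,0,0.01,0,0,0,0])

```text
clock: 4.33
position: [581.2, 57.0, 163.9]
ee_rot: [[-0.097, -0.995, 0.0], [-0.995, 0.097, -0.0], [0.0, -0.0, -1.0]]
ft_force: [-0.2, 1.2, 3.6]
grip_width: 0.007
```

Call:
carry_out(increments=[0,0,0.01,0,0,0,0])

```text
clock: 4.42
position: [581.2, 57.0, 161.9]
ee_rot: [[-0.097, -0.995, 0.0], [-0.995, 0.097, -0.0], [0.0, -0.0, -1.0]]
ft_force: [0.2, 0.3, 4.0]
grip_width: 0.002
```

Call:
carry_out(increments=[0,0,0.01,0,0,0,0,0,0,0.02,0,0,0,0,0,0,0.03,0,0,0,0])

```text
clock: 4.67
position: [581.2, 57.0, 155.9]
ee_rot: [[-0.097, -0.995, -0.0], [-0.995, 0.097, -0.0], [0.0, 0.0, -1.0]]
ft_force: [-1.0, -0.5, 3.8]
grip_width: 0.004
```

Call:
carry_out(increments=[0,0,0.01,0,0,0,0,0,0,0.01,0,0,0,0])

```text
clock: 4.83
position: [581.1, 57.0, 153.6]
ee_rot: [[-0.097, -0.995, -0.001], [-0.995, 0.097, -0.0], [0.0, 0.001, -1.0]]
ft_force: [0.0, -0.7, -0.4]
grip_width: 0.006
```

Call:
carry_out(increments=[0,0,0.005,0,0,0,0,0,0,0.005,0,0,0,0])

```text
clock: 5.0
position: [581.2, 56.9, 153.0]
ee_rot: [[-0.097, -0.995, -0.0], [-0.995, 0.097, -0.0], [0.0, 0.0, -1.0]]
ft_force: [-1.0, 0.6, 2.0]
grip_width: 0.005
```

Call:
carry_out(increments=[0,0,0.005,0,0,0,0,0,0,0.005,0,0,0,0])

```text
clock: 5.17
position: [581.2, 57.0, 152.2]
ee_rot: [[-0.097, -0.995, 0.0], [-0.995, 0.097, -0.0], [0.0, -0.0, -1.0]]
ft_force: [-0.4, -0.4, 4.9]
grip_width: 0.006
```

Call:
carry_out(increments=[0,0,0.005,0,0,0,0])

```text
clock: 5.25
position: [581.4, 57.0, 151.5]
ee_rot: [[-0.097, -0.995, 0.001], [-0.995, 0.097, -0.0], [0.0, -0.001, -1.0]]
ft_force: [-0.7, -0.8, 7.9]
grip_width: 0.005
```

Call:
carry_out(increments=[0,0,0.005,0,0,0,0])

```text
clock: 5.33
position: [581.4, 57.0, 150.6]
ee_rot: [[-0.097, -0.995, 0.001], [-0.995, 0.097, -0.0], [0.0, -0.001, -1.0]]
ft_force: [-1.6, 0.4, 8.8]
grip_width: 0.002
```

Call:
carry_out(increments=[0,0,-0.02,0,0,0,0,0,0,-0.1,0,0,0,0,0,0,-0.24,0,0,0,0,0,0,-0.24,0,0,0,0])

```text
clock: 5.67
position: [582.6, 57.0, 202.1]
ee_rot: [[-0.097, -0.995, 0.005], [-0.995, 0.097, -0.0], [-0.0, -0.005, -1.0]]
ft_force: [0.6, -0.8, 0.6]
grip_width: 0.004
```

```bash
python3 - <<'E'
from h import *
app(0,0,.235-.24);st();plan([590.7,154.5,198])
E
```

```text
t 5.6667 pos [582.6  57.  202.1] F [ 0.61 -0.75  0.6 ] cmd [581.2  57.  198.2] psi -1.668 meas -1.668 w 0.0
shares [-4.898e-01  1.000e-04  8.000e-04] turn z 0.0 dist 98.0
```

Call:
carry_out(increments=[-0.15,0,0,0,0,0,0,-0.3,0,0,0,0,0,0,-0.45,0,0,0,0,0,0,-0.49,0,0,0,0,0,0,-0.49,0,0,0,0,0,0,-0.49,0,0,0,0,0,0])

```text
clock: 6.17
position: [590.4, 154.3, 197.6]
ee_rot: [[-0.096, -0.995, -0.001], [-0.995, 0.096, -0.0], [0.001, 0.001, -1.0]]
ft_force: [0.1, -0.1, 0.3]
grip_width: 0.008
```

Call:
carry_out(increments=[0,0,0.02,0,0,0,0,0,0,0.04,0,0,0,0,0,0,0.05,0,0,0,0,0,0,0.06,0,0,0,0,0,0,0.07,0,0,0,0,0,0,0.08,0,0,0,0])

```text
clock: 6.67
position: [590.9, 154.2, 182.2]
ee_rot: [[-0.097, -0.995, 0.001], [-0.995, 0.097, -0.0], [0.0, -0.001, -1.0]]
ft_force: [-0.5, 0.1, 3.9]
grip_width: 0.004
```

Call:
carry_out(increments=[0,0,0.01,0,0,0,0,0,0,0.02,0,0,0,0])

```text
clock: 6.83
position: [590.8, 154.5, 178.1]
ee_rot: [[-0.097, -0.995, 0.0], [-0.995, 0.097, -0.0], [0.0, -0.0, -1.0]]
ft_force: [-0.0, 0.0, 3.7]
grip_width: 0.001
```

Call:
carry_out(increments=[0,0,0.01,0,0,0,0,0,0,0.02,0,0,0,0])

```text
clock: 7.0
position: [590.7, 154.6, 174.0]
ee_rot: [[-0.097, -0.995, 0.0], [-0.995, 0.097, -0.0], [0.0, -0.0, -1.0]]
ft_force: [-0.4, -0.2, 4.6]
grip_width: 0.005
```

Call:
carry_out(increments=[0,0,0.01,0,0,0,0])

```text
clock: 7.08
position: [590.7, 154.6, 171.9]
ee_rot: [[-0.097, -0.995, 0.0], [-0.995, 0.097, -0.0], [0.0, -0.0, -1.0]]
ft_force: [-0.1, -0.7, 2.5]
grip_width: 0.003
```

Call:
carry_out(increments=[0,0,0.01,0,0,0,0])

```text
clock: 7.17
position: [590.8, 154.6, 169.9]
ee_rot: [[-0.097, -0.995, 0.0], [-0.995, 0.097, -0.0], [0.0, -0.0, -1.0]]
ft_force: [0.1, -0.7, 5.1]
grip_width: 0.004
```

Call:
carry_out(increments=[0,0,0.01,0,0,0,0])

```text
clock: 7.25
position: [590.9, 154.5, 168.1]
ee_rot: [[-0.097, -0.995, 0.0], [-0.995, 0.097, -0.0], [0.0, -0.0, -1.0]]
ft_force: [-0.4, -1.1, 7.8]
grip_width: 0.006
```

Call:
carry_out(increments=[0,0,0.0075,0,0,0,0])

```text
clock: 7.33
position: [591.0, 154.5, 166.7]
ee_rot: [[-0.097, -0.995, 0.001], [-0.995, 0.097, -0.0], [-0.0, -0.001, -1.0]]
ft_force: [0.1, -1.7, 9.0]
grip_width: 0.004
```

Call:
carry_out(increments=[0,0,-0.02,0,0,0,0,0,0,-0.1,0,0,0,0,0,0,-0.18,0,0,0,0,0.15,0,-0.18,0,0,0,0,0.35,0,-0.18,0,0,0,0,0.55,0,-0.18,0,0,0,0,0.75,0,-0.18,0,0,0,0,0.9,0,-0.18,0,0,0,0,0.985,0,-0.16,0,0,0,0,0.985,0,-0.16,0,0,0,0,0.985,0,-0.16,0,0,0,0])

```text
clock: 8.25
position: [571.3, -42.0, 198.3]
ee_rot: [[-0.099, -0.995, -0.001], [-0.995, 0.099, 0.0], [-0.0, 0.001, -1.0]]
ft_force: [0.3, 0.3, -0.2]
grip_width: 0.005
```

```bash
python3 - <<'E'
from h import *
app(-.49,0,.1575);app(.985,0,-.16);st();plan([571,-41.7,198])
cv2.imwrite("pics/s3.png",cv2.resize(robot.capture("side")[120:280,230:400],None,fx=3,fy=3,interpolation=cv2.INTER_CUBIC))
E
```

```text
t 8.25 pos [571.3 -42.  198.3] F [ 0.28  0.35 -0.23] cmd [571.6 -41.5 198.7] psi -1.668 meas -1.67 w 0.0
shares [0.0011 0.003  0.0033] turn z 0.0 dist 1.0
```

View pics/s3.png

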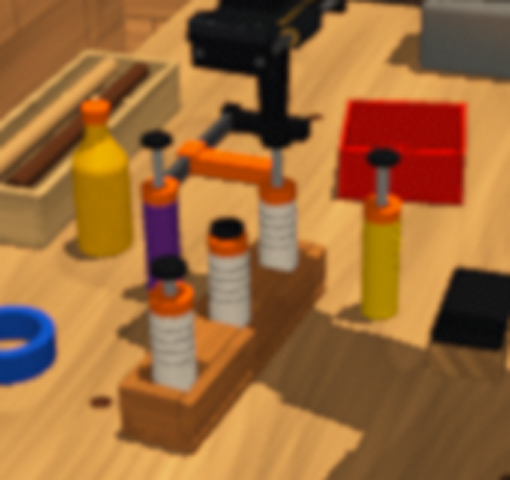

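The picture shows b's disc down on its barrel at (228,230) and a's disc partway at (168,268). The tool is above c at (277,140).

Call:
carry_out(increments=[0,0,0.02,0,0,0,0,0,0,0.04,0,0,0,0,0,0,0.05,0,0,0,0,0,0,0.06,0,0,0,0,0,0,0.07,0,0,0,0,0,0,0.08,0,0,0,0])

```text
clock: 8.8
position: [571.8, -41.2, 182.7]
ee_rot: [[-0.097, -0.995, 0.001], [-0.995, 0.097, -0.0], [0.0, -0.001, -1.0]]
ft_force: [-0.8, 0.1, 3.7]
grip_width: 0.006
```

Call:
carry_out(increments=[0,0,0.01,0,0,0,0,0,0,0.02,0,0,0,0,0,0,0.03,0,0,0,0,0,0,0.04,0,0,0,0])

```text
clock: 9.13
position: [571.7, -41.6, 174.5]
ee_rot: [[-0.097, -0.995, 0.0], [-0.995, 0.097, -0.0], [0.0, -0.0, -1.0]]
ft_force: [-0.6, 0.6, 3.7]
grip_width: 0.006
```

Call:
carry_out(increments=[0,0,0.01,0,0,0,0,0,0,0.02,0,0,0,0])

```text
clock: 9.3
position: [571.6, -41.6, 170.4]
ee_rot: [[-0.097, -0.995, 0.0], [-0.995, 0.097, -0.0], [0.0, -0.0, -1.0]]
ft_force: [-0.2, 0.3, 3.4]
grip_width: 0.003
```

Call:
carry_out(increments=[0,0,0.01,0,0,0,0])

```text
clock: 9.38
position: [571.6, -41.6, 168.5]
ee_rot: [[-0.097, -0.995, 0.0], [-0.995, 0.097, -0.0], [0.0, -0.0, -1.0]]
ft_force: [-0.2, 0.1, 3.7]
grip_width: 0.005
```

Call:
carry_out(increments=[0,0,0.01,0,0,0,0])

```text
clock: 9.47
position: [571.6, -41.5, 166.4]
ee_rot: [[-0.097, -0.995, 0.0], [-0.995, 0.097, -0.0], [0.0, -0.0, -1.0]]
ft_force: [-0.2, 0.5, 3.4]
grip_width: 0.003
```

Call:
carry_out(increments=[0,0,0.01,0,0,0,0,0,0,0.02,0,0,0,0])

```text
clock: 9.63
position: [571.6, -41.5, 162.4]
ee_rot: [[-0.097, -0.995, 0.0], [-0.995, 0.097, -0.0], [0.0, -0.0, -1.0]]
ft_force: [-0.7, 0.9, 3.9]
grip_width: 0.006
```

Call:
carry_out(increments=[0,0,0.01,0,0,0,0,0,0,0.02,0,0,0,0,0,0,0.03,0,0,0,0,0,0,0.04,0,0,0,0])

```text
clock: 9.97
position: [571.6, -41.5, 154.4]
ee_rot: [[-0.097, -0.995, 0.0], [-0.995, 0.097, -0.0], [0.0, -0.0, -1.0]]
ft_force: [0.8, 1.8, 2.9]
grip_width: 0.006
```

Call:
carry_out(increments=[0,0,0.01,0,0,0,0])

```text
clock: 10.05
position: [571.6, -41.5, 152.5]
ee_rot: [[-0.097, -0.995, 0.0], [-0.995, 0.097, -0.0], [0.0, -0.0, -1.0]]
ft_force: [-0.3, 1.3, 6.6]
grip_width: 0.004
```

Call:
carry_out(increments=[0,0,0.01,0,0,0,0])

```text
clock: 10.13
position: [571.8, -41.5, 150.7]
ee_rot: [[-0.097, -0.995, 0.001], [-0.995, 0.097, -0.0], [0.0, -0.001, -1.0]]
ft_force: [-0.0, 1.5, 10.2]
grip_width: 0.001
```

Call:
carry_out(increments=[0,0,-0.02,0,0,0,0,0,0,-0.1,0,0,0,0,0,0,-0.3,0,0,0,0,0,0,-0.45,0,0,0,0,-0.2,0.05,-0.5,0,0,0,80,-0.4,0.1,-0.5,0,0,0,80,-0.6,0.15,-0.5,0,0,0,80,-0.8,0.2,-0.5,0,0,0,80,-0.98,0.25,-0.5,0,0,0,80,-0.98,0.25,-0.5,0,0,0,80,-0.98,0.25,-0.5,0,0,0,80,-0.98,0.25,-0.5,0,0,0,80])

```text
clock: 11.13
position: [540.8, 158.2, 250.4]
ee_rot: [[-0.096, -0.995, -0.0], [-0.995, 0.096, -0.0], [0.001, 0.0, -1.0]]
ft_force: [0.4, 0.7, 0.4]
grip_width: 0.507
```

```bash
python3 - <<'E'
from h import *
app(0,0,.24);app(-.98,.25,-.5);st()
i=robot.camera_info("wrist"); im=robot.capture("wrist"); cv2.imwrite("pics/w4.png",im)
np.savez("w4.npz",**{k:i[k] for k in "KRt"}); st()
cv2.imwrite("pics/w4z.png",cv2.resize(im[90:240,230:450],None,fx=3.5,fy=3.5,interpolation=cv2.INTER_CUBIC))
E
```

```text
t 11.1333 pos [540.8 158.2 250.4] F [0.36 0.68 0.43] cmd [540.9 158.4 250.7] psi -1.668 meas -1.667 w 0.51
t 11.1833 pos [540.9 157.6 250.4] F [-0.69 -0.68  0.72] cmd [540.9 158.4 250.7] psi -1.668 meas -1.669 w 0.55
```

View pics/w4.png

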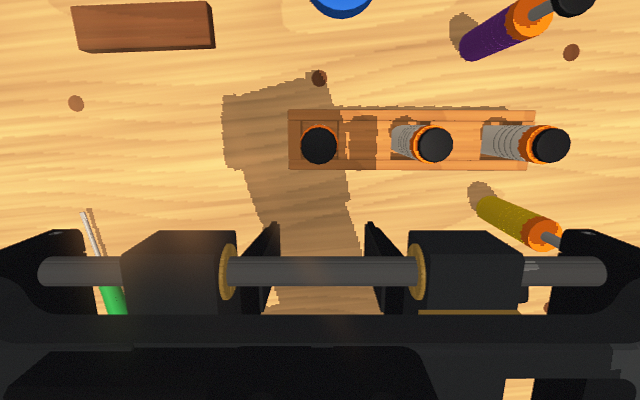

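View pics/w4z.png

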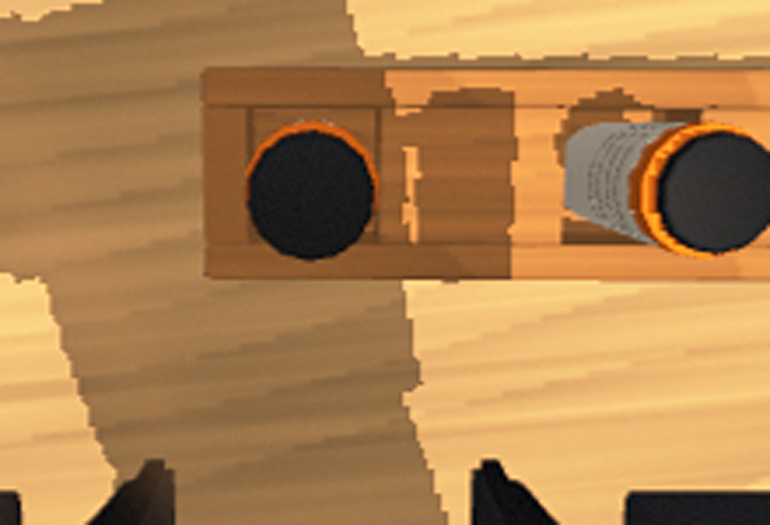

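```bash
python3 - <<'E'
from h import *
w=np.load("w4.npz"); W=w["K"]@np.c_[w["R"],w["t"]]
f=lambda p:(230+(p[0]+.5)/3.5-.5,90+(p[1]+.5)/3.5-.5)
print(onz(f((311,195)),W,147.7),onz(f((313,190)),W,122))
plan([590.5,154.5,116])
E
```

```text
[590.58841501 156.37663758] [590.15324456 156.13718251]
shares [-0.0047 -0.2489  0.6733] turn z 0.0 dist 144.0
```

Call:
carry_out(increments=[-0.01,-0.15,0.1,0,0,0,80,-0.01,-0.249,0.2,0,0,0,80,-0.01,-0.249,0.25,0,0,0,80,-0.01,-0.249,0.25,0,0,0,80,-0.01,-0.249,0.35,0,0,0,80,-0.01,-0.249,0.45,0,0,0,80,-0.01,-0.249,0.55,0,0,0,80,-0.01,-0.249,0.64,0,0,0,80,-0.01,-0.249,0.675,0,0,0,80,-0.01,-0.249,0.675,0,0,0,80,-0.01,-0.249,0.675,0,0,0,80])

```text
clock: 12.1
position: [590.8, 155.2, 116.6]
ee_rot: [[-0.098, -0.995, 0.001], [-0.995, 0.098, -0.0], [-0.0, -0.001, -1.0]]
ft_force: [0.1, -0.8, -0.1]
grip_width: 0.797
```

```bash
python3 - <<'E'
from h import *
app(-.01,-.249,.675);st()
cv2.imwrite("pics/s5.png",cv2.resize(robot.capture("side")[120:280,230:400],None,fx=3,fy=3,interpolation=cv2.INTER_CUBIC))
cv2.imwrite("pics/w5.png",robot.capture("wrist"))
E
```

```text
t 12.1 pos [590.8 155.2 116.6] F [ 0.08 -0.76 -0.14] cmd [590.6 155.6 115.7] psi -1.668 meas -1.669 w 0.8
```

View pics/s5.png

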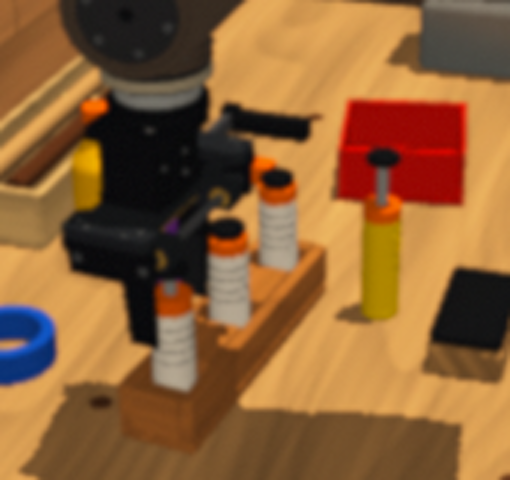

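View pics/w5.png

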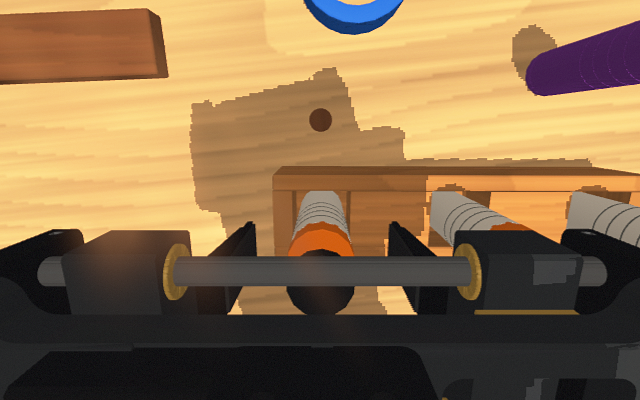

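Call:
carry_out(increments=[0,0,0,0,0,0,20,0,0,0,0,0,0,20,0,0,0,0,0,0,20,0,0,0,0,0,0,20,0,0,0,0,0,0,20,0,0,0,0,0,0,20,0,0,0,0,0,0,20,0,0,0,0,0,0,20,0,0,0,0,0,0,20,0,0,0,0,0,0,20], squeeze=25)

```text
clock: 13.03
position: [590.6, 155.6, 115.6]
ee_rot: [[-0.097, -0.995, -0.0], [-0.995, 0.097, -0.0], [0.0, 0.0, -1.0]]
ft_force: [0.9, -0.3, 0.6]
grip_width: 0.353
```

Call:
carry_out(increments=[0,0,-0.02,0,0,0,20,0,0,-0.06,0,0,0,20,0,0,-0.12,0,0,0,20,0,0,-0.2,0,0,0,20,0,0,-0.28,0,0,0,20,0,0,-0.28,0,0,0,20,0,0,-0.28,0,0,0,20])

```text
clock: 13.62
position: [590.9, 155.6, 172.8]
ee_rot: [[-0.097, -0.995, 0.002], [-0.995, 0.097, 0.0], [-0.0, -0.002, -1.0]]
ft_force: [-0.6, -0.3, -1.4]
grip_width: 0.358
```

```bash
python3 - <<'E'
from h import *
app(0,0,-.28);st()
cv2.imwrite("pics/s6.png",cv2.resize(robot.capture("side")[100:280,210:400],None,fx=3,fy=3,interpolation=cv2.INTER_CUBIC))
E
```

```text
t 13.6167 pos [590.9 155.6 172.8] F [-0.62 -0.31 -1.39] cmd [590.6 155.6 171.7] psi -1.668 meas -1.668 w 0.36
```

View pics/s6.png

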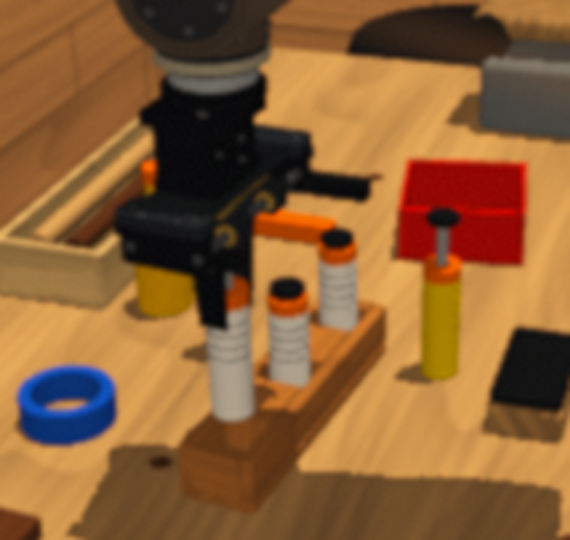

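Call:
carry_out(increments=[0,0,-0.15,0,0,0,20,0,0,-0.3,0,0,0,20,0,0,-0.45,0,0,0,20,0,0,-0.6,0,0,0,20,0,0,-0.7,0,0,0,20,0,0,-0.7,0,0,0,20])

```text
clock: 14.17
position: [591.5, 155.7, 315.1]
ee_rot: [[-0.097, -0.995, 0.005], [-0.995, 0.097, 0.001], [-0.001, -0.005, -1.0]]
ft_force: [0.2, 0.1, -2.2]
grip_width: 0.361
```

```bash
python3 - <<'E'
from h import *
app(0,0,-.7);st();plan([525,-329,311])
E
```

```text
t 14.1667 pos [591.5 155.7 315.1] F [ 0.17  0.1  -2.21] cmd [590.6 155.6 311.7] psi -1.668 meas -1.668 w 0.36
shares [2.4432 0.0914 0.0033] turn z 0.0 dist 489.0
```

Call:
carry_out(increments=[0.12,0,0,0,0,0,20,0.27,0,0,0,0,0,20,0.42,0,0,0,0,0,20,0.57,0,0,0,0,0,20,0.72,0,0,0,0,0,20,0.87,0,0,0,0,0,20,1,0,0,0,0,0,20])

```text
clock: 14.75
position: [570.4, -45.2, 309.6]
ee_rot: [[-0.097, -0.995, -0.003], [-0.995, 0.097, 0.0], [-0.0, 0.003, -1.0]]
ft_force: [0.2, 0.8, -0.6]
grip_width: 0.362
```

Call:
carry_out(increments=[0.15,0.02,0,0,0,0,20,0.3,0.04,0,0,0,0,20,0.45,0.06,0,0,0,0,20,0.6,0.09,0,0,0,0,20,0.75,0.09,0,0,0,0,20,0.9,0.09,0,0,0,0,20,1,0.09,0,0,0,0,20,1,0.09,0,0,0,0,20,1,0.09,0,0,0,0,20])

```text
clock: 15.5
position: [533.3, -241.4, 309.7]
ee_rot: [[-0.099, -0.995, -0.002], [-0.995, 0.099, 0.002], [-0.001, 0.003, -1.0]]
ft_force: [0.0, 0.3, -1.2]
grip_width: 0.355
```

```bash
python3 - <<'E'
from h import *
app(1,0,0);app(1,.09,0);st()
i=robot.camera_info("wrist"); im=robot.capture("wrist"); cv2.imwrite("pics/w7.png",im)
np.savez("w7.npz",**{k:i[k] for k in "KRt"})
plan([525,-329,311])
E
```

```text
t 15.5 pos [ 533.3 -241.4  309.7] F [ 0.05  0.33 -1.19] cmd [ 533.9 -240.8  311.7] psi -1.668 meas -1.67 w 0.36
shares [0.4432 0.0014 0.0033] turn z 0.0 dist 89.0
```

View pics/w7.png

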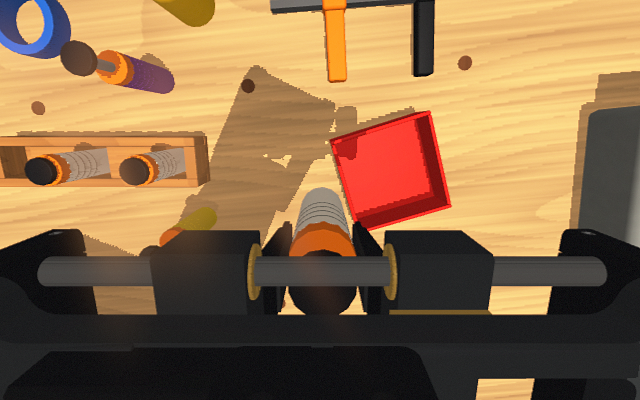

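```bash
python3 - <<'E'
from h import *
w=np.load("w7.npz"); W=w["K"]@np.c_[w["R"],w["t"]]
L=np.array([onz(q,W,60) for q in [(331,140),(430,111),(451,207),(358,231)]]);print(L.round(0),L.mean(0))
print((L[[0,1]]+L[[2,3]]).round(0)/2)
E
```

```text
[[ 578. -257.]
 [ 601. -381.]
 [ 476. -407.]
 [ 455. -282.]] [ 527.63108753 -331.79112398]
[[ 527.  -332. ]
 [ 528.  -331.5]]
```

Call:
carry_out(increments=[0.12,-0.01,0,0,0,0,20,0.25,-0.01,0,0,0,0,20,0.37,-0.01,0,0,0,0,20,0.45,-0.01,0,0,0,0,20,0.45,-0.01,0.05,0,0,0,20,0.45,-0.01,0.15,0,0,0,20,0.45,-0.01,0.3,0,0,0,20,0.45,-0.01,0.45,0,0,0,20,0.45,-0.01,0.6,0,0,0,20,0.45,-0.01,0.72,0,0,0,20,0.45,-0.01,0.82,0,0,0,20,0.45,-0.01,0.9,0,0,0,20,0.45,-0.01,0.95,0,0,0,20,0.45,-0.01,0.97,0,0,0,20,0.45,-0.01,0.97,0,0,0,20,0.45,-0.01,0.97,0,0,0,20])

```text
clock: 16.88
position: [527.5, -330.4, 118.2]
ee_rot: [[-0.097, -0.995, 0.001], [-0.995, 0.097, -0.001], [0.0, -0.001, -1.0]]
ft_force: [-0.0, 0.7, -1.3]
grip_width: 0.356
```

```bash
python3 - <<'E'
from h import *
app(.45,-.01,.97);st()
cv2.imwrite("pics/s8.png",cv2.resize(robot.capture("side")[80:240,280:450],None,fx=3,fy=3,interpolation=cv2.INTER_CUBIC))
cv2.imwrite("pics/w8.png",robot.capture("wrist"));st()
E
```

```text
t 16.8833 pos [ 527.5 -330.4  118.2] F [-0.03  0.7  -1.33] cmd [ 527.1 -330.6  117.7] psi -1.668 meas -1.668 w 0.36
t 16.9833 pos [ 527.6 -330.7  118.7] F [-0.12  0.03 -1.81] cmd [ 527.1 -330.6  117.7] psi -1.668 meas -1.668 w 0.36
```

View pics/s8.png

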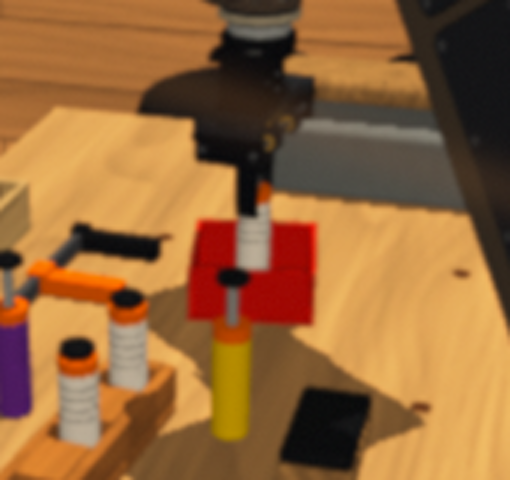

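View pics/w8.png

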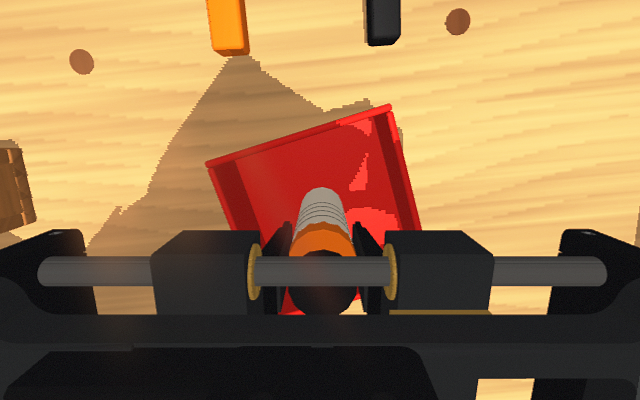

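Call:
carry_out(increments=[0,0,0.015,0,0,0,20,0,0,0.03,0,0,0,20,0,0,0.04,0,0,0,20,0,0,0.04,0,0,0,20])

```text
clock: 17.32
position: [527.0, -330.5, 109.2]
ee_rot: [[-0.097, -0.995, -0.0], [-0.995, 0.097, 0.0], [-0.0, 0.0, -1.0]]
ft_force: [-0.2, -0.3, -1.7]
grip_width: 0.363
```

Call:
carry_out(increments=[0,0,0.005,0,0,0,20,0,0,0.005,0,0,0,20])

```text
clock: 17.48
position: [527.2, -330.6, 108.6]
ee_rot: [[-0.097, -0.995, 0.0], [-0.995, 0.097, -0.0], [0.0, -0.0, -1.0]]
ft_force: [-0.0, 1.3, -0.7]
grip_width: 0.359
```

Call:
carry_out(increments=[0,0,0.0025,0,0,0,20,0,0,0.0025,0,0,0,20])

```text
clock: 17.65
position: [527.3, -330.6, 108.5]
ee_rot: [[-0.097, -0.995, 0.0], [-0.995, 0.097, -0.0], [0.0, -0.001, -1.0]]
ft_force: [0.1, 1.0, 4.0]
grip_width: 0.357
```

Call:
carry_out(increments=[0,0,0.0025,0,0,0,20,0,0,0.0025,0,0,0,20])

```text
clock: 17.82
position: [527.4, -330.6, 108.5]
ee_rot: [[-0.097, -0.995, 0.001], [-0.995, 0.097, -0.001], [0.001, -0.001, -1.0]]
ft_force: [-1.8, 1.1, 7.9]
grip_width: 0.352
```

Call:
carry_out(increments=[0,0,-0.0025,0,0,0,20,0,0,-0.0025,0,0,0,25,0,0,-0.0025,0,0,0,40,0,0,-0.0025,0,0,0,60,0,0,-0.0025,0,0,0,80,0,0,-0.0025,0,0,0,80,0,0,-0.0025,0,0,0,80,0,0,-0.0025,0,0,0,80,0,0,-0.0025,0,0,0,80])

```text
clock: 18.57
position: [527.1, -330.6, 108.1]
ee_rot: [[-0.097, -0.995, -0.0], [-0.995, 0.097, -0.0], [0.0, 0.0, -1.0]]
ft_force: [0.1, 0.5, -0.4]
grip_width: 0.762
```

Call:
carry_out(increments=[0,0,-0.05,0,0,0,80,0,0,-0.15,0,0,0,80,0,0,-0.3,0,0,0,80,0,0,-0.5,0,0,0,80,0,0.1,-0.7,0,0,0,80,0,0.3,-0.7,0,0,0,80,0,0.4,-0.7,0,0,0,80,0,0.4,-0.7,0,0,0,80,0,0.4,-0.7,0,0,0,80])

```text
clock: 19.32
position: [447.1, -323.0, 249.5]
ee_rot: [[-0.098, -0.995, 0.001], [-0.995, 0.098, -0.001], [0.001, -0.001, -1.0]]
ft_force: [0.4, -0.8, -0.5]
grip_width: 0.801
```

```bash
python3 - <<'E'
from h import *
app(0,0,.0475);app(0,.4,-.7);st()
cv2.imwrite("pics/s9.png",cv2.resize(robot.capture("side")[100:280,210:420],None,fx=3,fy=3,interpolation=cv2.INTER_CUBIC))
cv2.imwrite("pics/w9.png",robot.capture("wrist"));cv2.imwrite("pics/sc9.png",robot.capture("scene"))
E
```

```text
t 19.3167 pos [ 447.1 -323.   249.5] F [ 0.4  -0.81 -0.48] cmd [ 447.5 -322.8  248.2] psi -1.668 meas -1.669 w 0.8
```

View pics/s9.png

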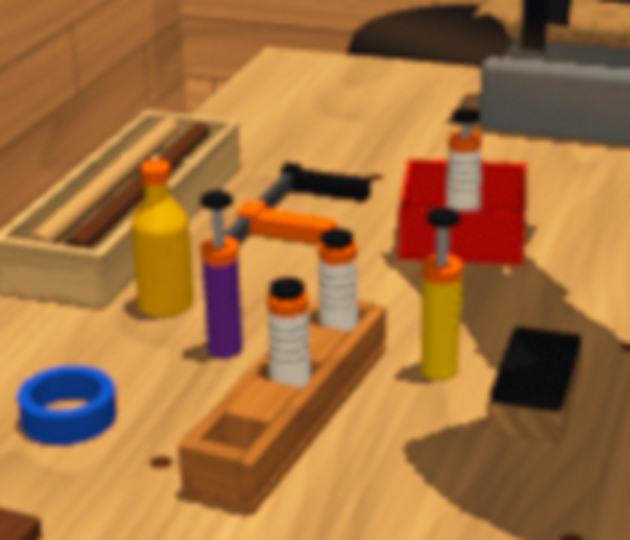

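View pics/w9.png

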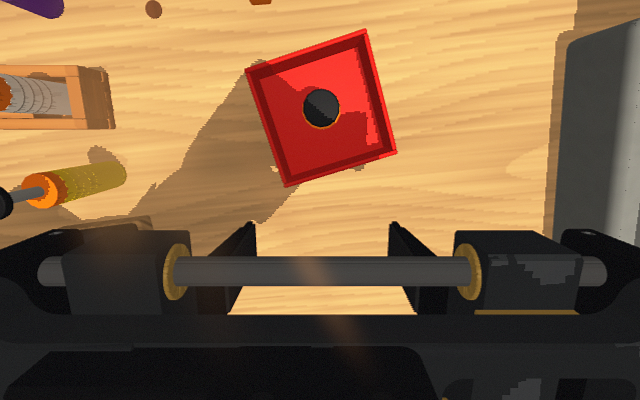

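View pics/sc9.png

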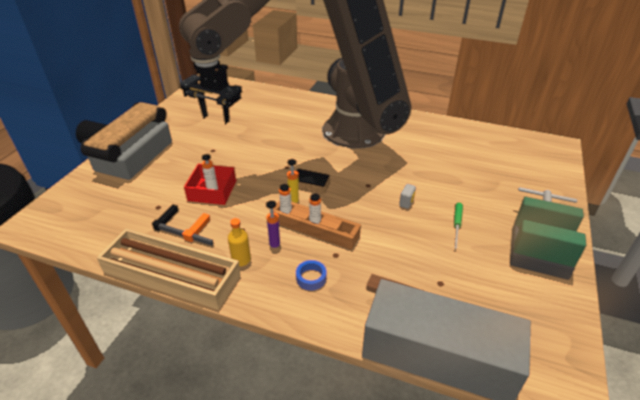

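```bash
python3 - <<'E'
from h import *
print(robot.close_job())
E
```

```text
the job is handed in; nothing more can be done
None
```

I tested all three syringes: b (middle) and c (right) run free, and a (left) is the stuck one. The job was handed in at about 19.5 s of the 67 s allowed.

- **b and c:** Each slid at about 4 N and then met the cushion. I pushed both to about 38 mm down, past the 34 mm that counts as home, with peak readings of 8.8 N on b and 10.2 N on c. They are standing in the rack.
- **a:** Its resistance rose from about 4 N to 9 N at roughly 22 mm down, so I stopped pressing there. I gripped it on the orange band, lifted it out, lowered it until it touched the floor of the red bin, and released it.

**Last checks:** The final pictures show a standing upright near the middle of the bin with its plunger still partway up. The discs of b and c are down near their barrels. The other bench items in view looked undisturbed, and the gripper was clear of everything.

- **Weaker evidence:** I took the plunger depths from the arm's height and the force readings, and checked them only by eye in the pictures. Force readings carried about 1 N of noise, and one dropped to -0.4 N during a pause in pressing b. When I pressed on, the force rose as the cushion should.

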